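# Run the next batch on the charm curing station

## Robot

A 6-joint arm with a two-finger parallel gripper is mounted at the origin on the work surface. World frame = base frame: x ahead of the robot, y to its left, z up, the work surface at z = 0. Lengths are in mm, angles in degrees, forces in N, time in s.
With the tool pointing down it reaches from about 300 to 850 mm from the base axis. Payload 4.2 kg.
Tool frame: the origin (TCP) lies on the centre line of the jaws, within the pads' length; the fingertips stand 14 mm ahead of it and the grasp point (between the pads) lies 5 mm behind it; z points along the fingers, y is the direction in which the jaws open and shut (so a half turn about z gives the same grasp; the last joint's range is limited). The gripper opens to 91 mm and grips with 3 to 60 N. Pads are 32 mm wide; open, the fingers measure 118 mm over their backs; the gripper's body (76 mm by 178 mm) begins 60 mm behind the grasp point.
Start: joints at [-72.995, 18.312, 89.639, -0, 72.044, -1.146], TCP at [179.131, -546.401, 227.976] pointing down, gripper open.
Joint ranges: [-177.97, 177.97], [-48.28, 115.42], [12.27, 149.76], [-77.06, 257.06], [2.81, 150.46], [-146.56, 146.56]. Speed limits (degrees/s): [147.25, 147.25, 180, 180, 180, 180].

## Interface

Orientations are given as [roll, pitch, yaw] about the fixed x, y, z axes, in that order (R = Rz(yaw) Ry(pitch) Rx(roll)).
In Python, from workcell import env gives the robot as it stands.
- The arm moves only by the tool play_rows, never from a script. Its argument "increments" is a list of rows, each a list of 5 numbers: the shift along the world's x, y, z in mm, then the turn about the world's z in degrees, then the closure, from 0 (fully open) to 1 (shut). In form: [[x, y, z, yaw, fingers], ...]. A call has 1 to 20 rows; each row shifts and turns the commanded pose from where the row before left it; what a row does not reach is not made up. A row lasts 1/8 s, in which the tool goes at most 62.5 mm and 10.7 degrees, less where a joint would pass 70% of its speed; a pose out of reach is approached as far as the arm can. A call is refused whole if a number of a shift passes 62.5 or a number of a turn 10.7, either way. A call with a gripper value outside its range is refused whole. The fingers move at their own pace and stop on an object; "newtons" is the grip in N (left out, the last holds). Time passes only in rows, so rows that do not move let the fingers close. It gives the time, the measured TCP pose, the force and the opening at its end, in the units of the state.
- env.state(): the state, without advancing time (a new reading comes with each control period).
- env.grab_frame(name): name is "side" or "top"; returns the picture (480x640x3 uint8, red, green, blue); there is no depth.
- env.calibration(name): a dict with "fx", "fy", "cx", "cy" (pixels), "dist_coeffs" ([k1, k2, p1, p2, k3] as OpenCV has them; the pictures are not rectified), "R" (3x3) and "t" (3): a world point X has camera coordinates R X + t. Camera axes: x right, y down, z forward; pixel columns grow to the right and rows downward; lengths in mm; the calibration is good to about 2 mm. A picture is of the moment at which its call begins. calibration takes no time and is no camera call.
- env.job_done(): hands the job in, once; it reports no verdict.
The state is a dict: "time_s": time; "qpos": joint angles; "qvel": joint speeds; "effort": joint torques, N m; "ee_pos": TCP position; "ee_rot": TCP orientation; "force": force on the tool from outside, world axes, zero at the start; "torque": the same for the moment, N m; "gripper_width": finger opening in mm.
Only numpy, scipy, OpenCV 4.12 (cv2) and the standard library are available. Lean on these libraries where they do the work, as an engineer would, in place of code of your own. Each camera call takes 0.05 s, during which the arm holds its last target.

## Task

Move the finished blue charm frame from the curing turntable into the cardboard tray and lay every waiting white frame flat on the turntable, side by side and wholly inside its edge; turn the turntable by pushing the teeth on its rim until the red notch faces the red mark. Then slide the orange lock fully home to its end stop, and only then press the green start key until you feel it respond. Never press the red stop key, do not start the station before it is locked, and leave the other things on the table where they are.

Things in the scene. Friction and masses are not known exactly. Their poses are not given: they have to be found in the camera images.
- station: lamp curing station, fixed, placed and turned differently each start: white deck 360 mm (x, -195 to +165) by 300 mm (y, -150 to +150), top 30 mm high, with a grey tongue (75 mm wide, same height) on to y = +247. Origin on the table, exactly below the turntable's axis, z up; keypad at the -x edge, red mark and lock on the +y side.
- lamps (a point): point midway between the station's two black lamp heads on posts at its +x edge, at their top height (124 mm); station frame: heads span x 132 to 160 mm, y 48 to 133 mm either side
- turntable (a joint): turning angle of the turntable, rad, growing counter-clockwise from above; at 0 (or a full turn, 6.283) its notch faces the mark. Turns without stops against light friction (about 1 N at the rim), stays where left.
- disc_top (a point): middle of the turntable's top face; axes turn with the disc and equal the station's at joint 0. Plywood disc, radius 110 mm, underside 42 mm and top 60 mm above the table, four painted grey rectangles (40 x 70 mm, guides for the frames, look only) centred 58 mm from the axis at 45, 135, 225, 315 deg in its axes, long side tangential.
- tooth (a point): outer top edge of the first of five steel teeth on the turntable's rim, each 14 mm wide, reaching out to 130 mm radius, 42 to 60 mm high. In the disc's axes they stand at 150 (this one), 210, 270, 330 and 30 deg; the red fork with the notch stands at 90 deg.
- notch (a point): the notch: middle of the 24 mm wide gap between the two red prongs (each 10 mm wide) on the turntable's rim, 120 mm from the axis, at the height of the disc's top (60 mm)
- mark (a point): inner tip of the red T-shaped mark on the station's deck, 140 mm from the axis on the station's +y side, where the notch must face, deck height (30 mm)
- lock (a joint): travel of the lock slide, m: 0 = open, grip farthest from the turntable; 0.045 = end stop, bolt home in the notch. It slides along the station's -y direction against about 1.5 N of friction and stays where it is left.
- lock_grip (a point): centre of the top face of the lock's orange upright grip: 30 mm along the station's x, 16 mm along y (the sliding direction), its top 81 mm and its foot 36 mm above the table. When open it is 215 mm from the axis on the +y side. A bolt of 10 mm width (40 to 52 mm high) runs from it towards the turntable, its tip 55 mm ahead of the grip's middle.
- start_top (a point): centre of the top face of the green membrane start key, 32 x 36 mm, flat, 36 mm above the table, near the station's -x edge on the +y half. It yields 2 mm at most; it is felt at a downward force of 4 N (bottoms at 5 N).
- stop_key: the red stop key, same size, 72 mm from the green one on the -y half of the keypad; not to be pressed. Origin: centre of its underside (31 mm high, top 36 mm).
- finished: finished charm frame, blue block 66 x 36 x 26 mm, with two brass domes (3 mm high, look only) on top, lying on the turntable at the start. Its origin is the centre of its underside; x along its length, y across its width, z up.
- tray: open cardboard tray, 150 mm (x) x 110 mm (y), 25 mm high, walls and floor 5 mm thick, fixed. Origin: centre of its underside, z up.
- charm1: uncured charm frame, white block 66 x 36 x 26 mm, with two amber domes (3 mm high, look only), about 70 g; may be absent. Its origin is the centre of its underside; x along its length, y across its width, z up.
- charm2: uncured charm frame, white block 66 x 36 x 26 mm, with two amber domes (3 mm high, look only), about 70 g; may be absent. Its origin is the centre of its underside; x along its length, y across its width, z up.
- charm3: uncured charm frame, white block 66 x 36 x 26 mm, with two amber domes (3 mm high, look only), about 70 g; may be absent. Its origin is the centre of its underside; x along its length, y across its width, z up.
- charm4: uncured charm frame, white block 66 x 36 x 26 mm, with two amber domes (3 mm high, look only), about 70 g; may be absent. Its origin is the centre of its underside; x along its length, y across its width, z up.
- spool: bystander: wooden thread spool, 40 mm dia, 54 mm high. Origin: centre of its underside.
- jar: bystander: amber jar, 60 mm dia, 80 mm high. Origin: centre of its underside.
- tape: bystander: brown tape roll lying flat, 90 mm dia, 24 mm high. Origin: centre of its underside.
- mug: bystander: white mug, 76 mm dia, 85 mm high, handle at +y. Origin: centre of its underside.
- parcel: bystander: kraft parcel 110 x 80 x 50 mm. Origin: centre of its underside.
- phone: bystander: black phone slab 150 x 72 x 9 mm. Origin: centre of its underside.
- marker: bystander: red marker pen 110 mm long along x, 12 mm thick. Origin: centre of its underside.
There are look-alikes about, which are no part of the job. Leave any turquoise look-alike of the charm1 alone. Leave any pink look-alike of the charm3 alone.

How it is judged (in metres and radians):
On the way, in this order (a step that is already met when the one before it is completed fails the run):
1. the finished frame lies in the tray, all waiting frames lie flat on the turntable and the notch faces the mark, in any order (horizontal distance between each of charm1, charm2, charm3, charm4 and station below 0.085 m and z of charm1 in the frame of station between 0.055 and 0.065 m and angle between each of charm1, charm2, charm3, charm4, finished's own z axis and vertical below 0.12 rad and z of charm2 in the frame of station between 0.055 and 0.065 m and z of charm3 in the frame of station between 0.055 and 0.065 m and z of charm4 in the frame of station between 0.055 and 0.065 m and x of finished in the frame of tray between -0.055 and 0.055 m and y of finished in the frame of tray between -0.04 and 0.04 m and z of finished in the frame of tray below 0.012 m and x of notch in the frame of station between -0.008 and 0.008 m and y of notch in the frame of station above 0.1 m), for 0.2 s.
2. then the lock is slid to its end stop with the notch at the mark (x of notch in the frame of station between -0.008 and 0.008 m and y of notch in the frame of station above 0.1 m and value of joint lock above 0.041 m), for 0.2 s.
3. then the green start key is pressed with at least 4 N, the lock still home (value of joint lock above 0.041 m and contact force between the fingers and start_key above 4 N), for 0.05 s.
At the end, for the whole second after the job is handed in: The finished frame lies flat on the tray's floor, every waiting frame that is present lies flat on the turntable (tilt under 0.12 rad, not stacked, centre within 85 mm of the axis), the notch is within 8 mm sideways of the mark's line, the lock is within 4 mm of its end stop, and all is at rest (all of step 2 and horizontal distance between each of charm1, charm2, charm3, charm4 and station below 0.085 m and z of charm1 in the frame of station between 0.055 and 0.065 m and angle between each of charm1, charm2, charm3, charm4, finished's own z axis and vertical below 0.12 rad and z of charm2 in the frame of station between 0.055 and 0.065 m and z of charm3 in the frame of station between 0.055 and 0.065 m and z of charm4 in the frame of station between 0.055 and 0.065 m and x of finished in the frame of tray between -0.055 and 0.055 m and y of finished in the frame of tray between -0.04 and 0.04 m and z of finished in the frame of tray below 0.012 m and linear speed of each of charm1, charm2, charm3, charm4, finished below 0.02 m/s and velocity of joint turntable between -0.05 and 0.05 rad/s); the robot touches nothing.
It fails at once if a bystander is moved more than 50 mm (distance of any of spool, jar, tape, mug, parcel, phone, marker from where it was at the start of the episode above 0.05 m).
It fails at once if the red stop key is pressed (over 4 N) (contact force between anything else and stop_key above 4 N).
It fails at once if the start key is pressed while the lock is not home (contact force between anything else and start_key above 4 N and value of joint lock below 0.04 m).
Of charm1, charm2, charm3, charm4 only 3 to 4 are there at a start; the rules pass over those that are not, and their reading is None.
At some moment in a run one of charm1, charm2, charm3, charm4, finished may be knocked a few centimetres aside while the robot is not near it.
It also fails if it takes over 210 s, if anything falls off the work surface, if the arm or the gripper's body presses on something with over 40 N, if the wrist force passes 120 N, or if a joint passes its speed limit or range.

## Working session

There is one attempt and no reset: what is moved stays moved. The work goes in short steps, Python scripts to look and compute and a tool call to move; the robot and the scene stay as the last step left them, time stands still between calls to the robot, and variables do not carry over. Pictures are saved under pics/ and viewed, and the job is handed in when it is done.

Besides the shell and the picture viewer there is one more tool, called after "Call:" by a JSON object that holds its "op" and its "data". play_rows: Moves the arm, as the interface text tells. Its arguments: {"type":"object","properties":{"increments":{"type":"array"},"newtons":{"type":"number"}},"required":["increments"]}

```bash
ls; mkdir -p pics; python3 - <<'E'
from workcell import env
import cv2
for n in("top","side"):
    im=env.grab_frame(n); cv2.imwrite(f"pics/{n}0.png",im[:,:,::-1])
    c=env.calibration(n); print(n,c)
print(env.state())
E
```

```text
pics
top {'fx': 449.19065659516286, 'fy': 449.19065659516286, 'cx': 318.8157907758278, 'cy': 244.11965056435568, 'dist_coeffs': array([-0.04377039,  0.        ,  0.        ,  0.        ,  0.        ]), 'R': array([[ 2.55486842e-02, -9.99673311e-01, -7.31927556e-04],
       [-9.78114700e-01, -2.48464609e-02, -2.06577557e-01],
       [ 2.06491884e-01,  5.99369386e-03, -9.78429955e-01]]), 't': array([ -20.9523192 ,  508.69152484, 1088.94919542])}
side {'fx': 521.5158663879632, 'fy': 521.5158663879632, 'cx': 316.0653186079906, 'cy': 246.318268362335, 'dist_coeffs': array([-0.09006114,  0.        ,  0.        ,  0.        ,  0.        ]), 'R': array([[-0.76856091, -0.6394291 ,  0.02108447],
       [-0.45758537,  0.52636406, -0.71662857],
       [ 0.44713505, -0.56042065, -0.69713624]]), 't': array([ 385.29359272,  306.94823201, 1099.11617512])}
{'time_s': 0.1, 'qpos': array([-7.29956202e+01,  1.83465550e+01,  8.96999615e+01, -4.18927790e-04,
        7.20426124e+01, -1.14550216e+00]), 'qvel': array([ 0.03240514, -0.04505707, -0.23643122,  0.02394907, -0.06151099,
        0.09172851]), 'effort': array([ 1.20993023e-03, -4.13331735e+01, -2.32509881e+01,  7.29811960e-02,
        4.21923527e-02, -6.84786278e-05]), 'ee_pos': array([ 178.99177486, -545.97968043,  227.21489866]), 'ee_rot': array([-1.79910881e+02, -1.38357612e-03,  1.81500104e+01]), 'force': array([ 0.54649009, -0.55442922,  0.13570106]), 'torque': array([-0.008221  ,  0.02245737,  0.04753749]), 'gripper_width': 91.21459773187489}
```

View pics/top0.png

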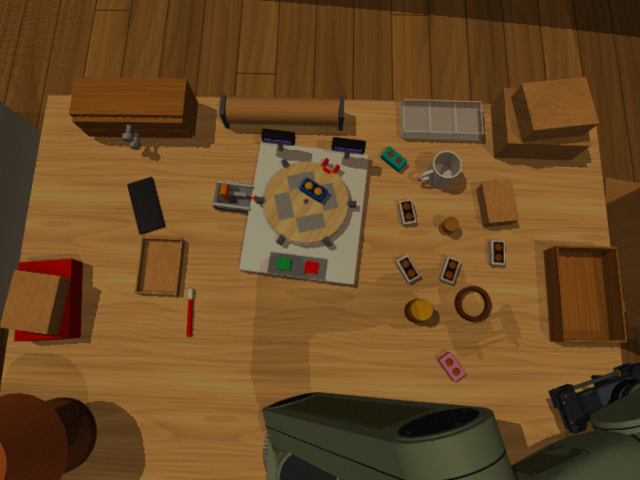

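View pics/side0.png

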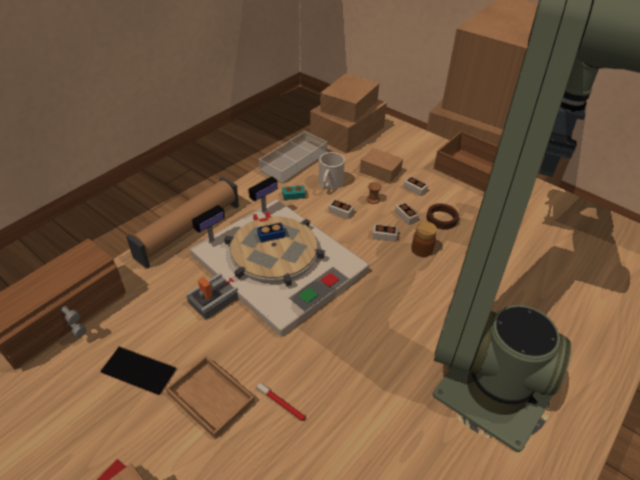

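```bash
cat > h.py <<'E'
from workcell import env
import cv2, numpy as np
C={n:env.calibration(n) for n in("top","side")}
def K(c): return np.array([[c["fx"],0,c["cx"]],[0,c["fy"],c["cy"]],[0,0,1]])
def p2w(uv,z,n="top"):
    c=C[n]; uv=np.array(uv,float).reshape(-1,1,2)
    d=cv2.undistortPoints(uv,K(c),c["dist_coeffs"]).reshape(-1,2)
    d=np.c_[d,np.ones(len(d))]@c["R"]; o=-c["R"].T@c["t"]
    s=(z-o[2])/d[:,2]; return (o+d*s[:,None])
def w2p(X,n="top"):
    c=C[n]; return cv2.projectPoints(np.array(X,float).reshape(-1,1,3),cv2.Rodrigues(c["R"])[0],c["t"],K(c),c["dist_coeffs"])[0].reshape(-1,2)
def grab(n,tag):
    im=np.ascontiguousarray(env.grab_frame(n)[:,:,::-1]); cv2.imwrite(f"pics/{n}{tag}.png",im); return im
def crop(im,x0,y0,x1,y1,s,fn):
    cv2.imwrite("pics/"+fn,cv2.resize(im[y0:y1,x0:x1],None,fx=s,fy=s,interpolation=cv2.INTER_CUBIC))
E
python3 - <<'E'
from h import *
im=cv2.imread("pics/top0.png")
crop(im,380,140,520,290,4,"c1.png")
crop(im,205,120,375,290,4,"c2.png")
crop(im,120,220,220,350,4,"c3.png")
E
```

```text
(no output)
```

View pics/c1.png

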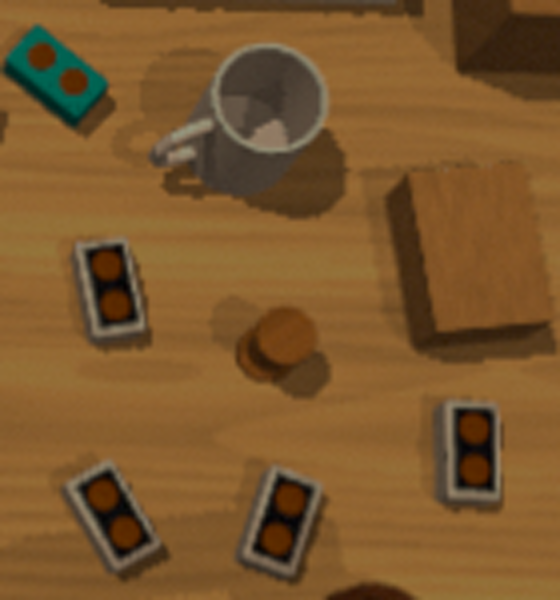

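View pics/c2.png

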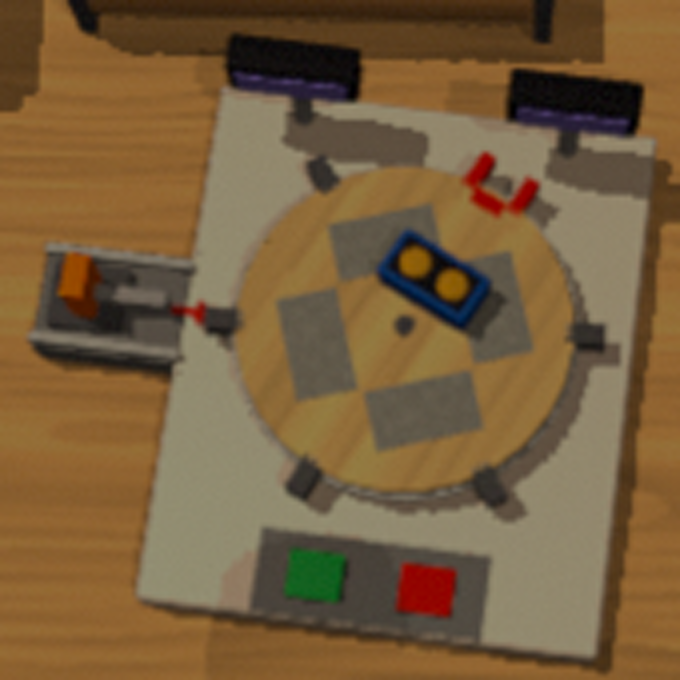

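View pics/c3.png

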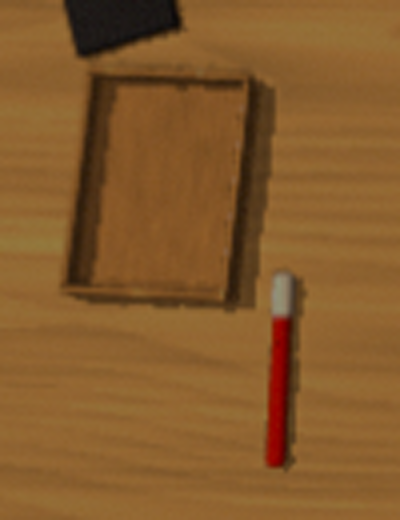

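```bash
cat > m.py <<'E'
from h import *
def un(P,x0,y0,s=4): return (np.array(P,float)+.5)/s-.5+[x0,y0]
def rigid(S,W):
    S=np.array(S,float);W=np.array(W,float)
    s=S-S.mean(0);w=W-W.mean(0)
    th=np.arctan2((s[:,0]*w[:,1]-s[:,1]*w[:,0]).sum(),(s*w).sum())
    R=np.array([[np.cos(th),-np.sin(th)],[np.sin(th),np.cos(th)]])
    t=W.mean(0)-R@S.mean(0); return t,th,R,(W-(S@R.T+t))
E
python3 - <<'E'
from m import *
px=un([(222,88),(655,140),(597,657),(138,600)],205,120)
W=p2w(px,30)[:,:2]
S=[(165,150),(165,-150),(-195,-150),(-195,150)]
W=np.r_[W,p2w(un([(403,325)],205,120),60)[:,:2]];S=S+[(0,0)]
t,th,R,r=rigid(S,W);print("station",t,np.degrees(th));print(r.round(1))
def st(P,z): return ((np.array(P)-t)@R).round(1)
print("keys",p2w(un([(316,575),(427,590)],205,120),36)[:,:2].round(1),st(p2w(un([(316,575),(427,590)],205,120),36)[:,:2],0))
print("grip",st(p2w(un([(81,262)],205,120),81)[:,:2],0))
n=p2w(un([(500,183)],205,120),60)[:,:2];print("notch",st(n,0),np.degrees(np.arctan2(*st(n,0)[0][::-1])))
T=p2w(un([(322,172),(590,336),(490,486),(304,478),(220,320)],205,120),60)[:,:2];q=st(T,0);print("teeth",q,np.degrees(np.arctan2(q[:,1],q[:,0])).round(1),np.hypot(*q.T))
def fr(name,P,x0,y0,z):
    w=p2w(un(P,x0,y0),z)[:,:2]; d=w[1]-w[0]; print(name,w.mean(0).round(1),np.degrees(np.arctan2(d[1],d[0])).round(1),np.hypot(*d).round(1))
fr("A",[(107,264),(117,304)],380,140,27)
fr("B",[(103,494),(125,532)],380,140,27)
fr("C",[(291,500),(278,538)],380,140,27)
fr("D",[(474,429),(475,468)],380,140,27)
fr("fin",[(414,262),(452,286)],205,120,87)
w=p2w(un([(92,70),(256,75),(232,302),(65,290)],120,220),25)[:,:2]
t2,th2,_,r2=rigid([(75,55),(75,-55),(-75,-55),(-75,55)],w);print("tray",t2,np.degrees(th2),r2.round(1))
for nm,(u,v,z) in dict(mug=(444,162,85),spool=(451,225,54),jar=(421,309,80),tape=(473,303,24),parcel=(498,202,50),pink=(452,366,26),turq=(394,158,26)).items(): print(nm,p2w([(u,v)],z)[0].round())
E
```

```text
station [619.37203685  28.54359591] -5.7606832151031115
[[-2.3 -1.3]
 [-2.9  1.2]
 [ 2.4  1.3]
 [ 1.4 -2.3]
 [ 1.4  1. ]]
keys [[460.   80.9]
 [452.2   9.6]] [[-163.8   36.1]
 [-164.5  -35.7]]
grip [[ 10.9 209.5]]
notch [[105.8 -49.2]] -24.939763449753908
teeth [[  98.8   67.9]
 [   9.1 -119.4]
 [ -97.2  -67.5]
 [-106.9   50. ]
 [ -10.2  118.9]] [  34.5  -85.6 -145.2  154.9   94.9] [119.88265096 119.74627343 118.3388778  118.01529562 119.33670852]
A [ 611.2 -240.6] -167.3 28.0
B [ 457.9 -239.5] -150.4 28.1
C [ 456.6 -349.9] 159.6 26.7
D [ 506.1 -476.6] 178.2 26.0
fin [646.5  10.6] -122.1 28.9
tray [448.23559086 403.15409191] -1.0949713841038589 [[-2.2 -0.1]
 [-0.8  0.6]
 [ 0.3  0.3]
 [ 2.7 -0.7]]
mug [ 727. -326.   85.]
spool [ 568. -347.   54.]
jar [ 350. -259.   80.]
tape [ 372. -405.   24.]
parcel [ 634. -474.   50.]
pink [ 214. -346.   26.]
turq [ 759. -206.   26.]
```

Four white frames with amber domes stand at top-image pixels (407,212), (408,269), (451,270) and (498,253). The turquoise one at (394,158) and the pink one at (452,366) are look-alikes. The blue frame on the disc is at about (313,189). The notch is at about −25° in the station frame, so the joint is near −115°. I'll move the blue frame first.

Call:
{"op": "play_rows", "data": {"increments": [[39,46.4,0,4,0],[39,46.4,0,4,0],[39,46.4,0,4,0],[39,46.4,0,4,0],[39,46.4,0,4,0],[39,46.4,0,4,0],[39,46.4,0,4,0],[39,46.4,0,4,0],[39,46.4,0,4,0],[39,46.4,0,4,0],[39,46.4,0,0,0],[39,46.4,0,0,0],[0,0,-25,0,0],[0,0,-25,0,0],[0,0,-25,0,0],[0,0,0,0,0],[0,0,0,0,0]], "newtons": 20}}

```text
time_s: 2.22
ee_pos: [647.7, 10.3, 153.8]
ee_rot: [179.9, -0.0, 58.1]
force: [0.6, 0.2, -0.1]
gripper_width: 91.2
```

```bash
python3 - <<'E'
from h import *
im=grab("side",1); crop(im,180,160,380,340,4,"s1.png")
im=grab("top",1); crop(im,205,120,375,290,4,"t1.png")
E
```

```text
(no output)
```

View pics/s1.png

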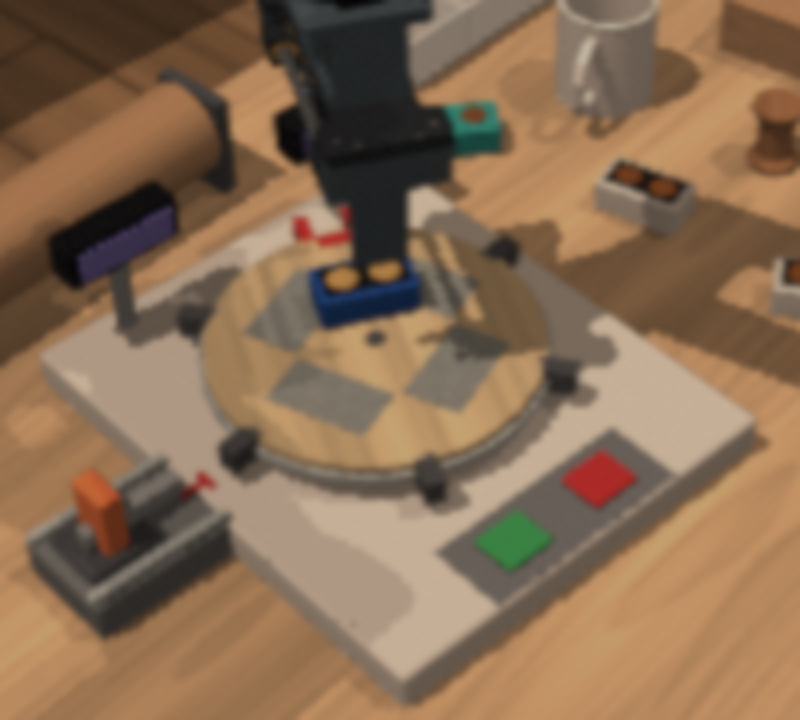

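View pics/top1.png

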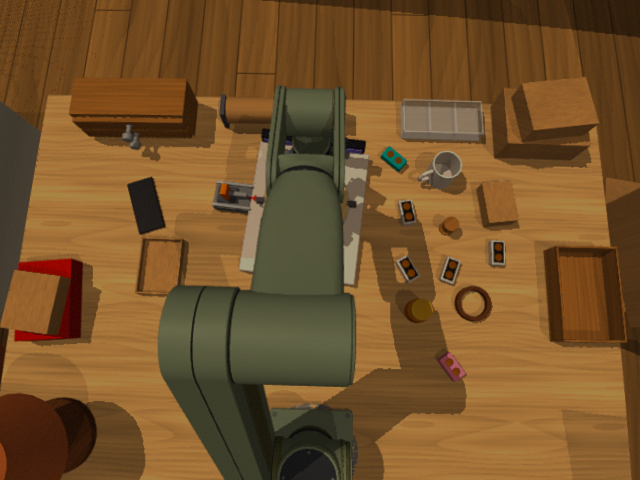

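```bash
python3 - <<'E'
from m import *
w=p2w(un([(343,278),(385,271)],180,160),88,"side");print(w, w.mean(0))
# full station check from side: keys and corners
W=np.r_[p2w(un([(513,541),(600,479)],180,160),36,"side")]; print(W)
print(p2w(un([(376,338)],180,160),60,"side"))
print(p2w(un([(213,480)],180,160),30,"side"))
print((w2p([[647.7,10.3,154]],"side")+.5-[180,160])*4)
E
```

```text
[[652.67575713  21.4505321   88.        ]
 [637.15729113  -0.80290293  88.        ]] [644.91652413  10.32381459  88.        ]
[[458.63338613  82.79219808  36.        ]
 [450.58254277  10.52258702  36.        ]]
[[620.1771131   27.13212124  60.        ]]
[[631.99751817 161.64225695  30.        ]]
[[357.0506092  193.13581143]]
```

Call:
{"op": "play_rows", "data": {"increments": [[-1,0,-25,0,0],[0,0,-25,0,0],[0,0,-25,0,0],[0,0,0,0,0],[0,0,0,0,1],[0,0,0,0,1],[0,0,0,0,1],[0,0,0,0,1],[0,0,0,0,1],[0,0,0,0,1],[0,0,0,0,1],[0,0,0,0,1]], "newtons": 20}}

```text
time_s: 3.82
ee_pos: [646.3, 10.3, 78.0]
ee_rot: [180.0, -0.0, 58.2]
force: [0.1, -1.8, 1.5]
gripper_width: 36.0
```

Call:
{"op": "play_rows", "data": {"increments": [[0,0,30,0,1],[0,0,35,0,1],[0,0,35,0,1],[-15,30,0,10,1],[-15,30,0,10,1],[-16,32,0,10,1],[-16,32,0,10,1],[-17,33,0,10,1],[-17,33,0,10,1],[-17,33,0,10,1],[-17,34,0,10,1],[-17,34,0,10,1],[-17,34,0,10,1],[-17,34,0,10,1],[-17,34,0,10.7,1],[0,0,-40,0,1],[0,0,-40,0,1],[0,0,-40,0,1],[0,0,0,0,1]]}}

```text
time_s: 6.2
ee_pos: [446.0, 401.7, 54.9]
ee_rot: [-179.7, -0.3, 178.9]
force: [0.1, 0.2, -0.6]
gripper_width: 35.7
```

Call:
{"op": "play_rows", "data": {"increments": [[0,0,-15,0,1],[0,0,-12,0,1],[0,0,-3,0,1],[0,0,0,0,1],[0,0,-2,0,1],[0,0,0,0,1],[0,0,0,0,0.35],[0,0,0,0,0.35],[0,0,0,0,0.35],[0,0,0,0,0.35],[0,0,0,0,0.35]]}}

```text
time_s: 7.58
ee_pos: [448.1, 403.4, 26.0]
ee_rot: [180.0, -0.0, 178.8]
force: [-0.7, 0.8, 0.2]
gripper_width: 59.5
```

Call:
{"op": "play_rows", "data": {"increments": [[0,0,40,0,0.35],[0,0,55,0,0.35],[0,0,55,0,0.35],[12,-46,0,3,0],[12,-46,0,3,0],[12,-46,0,3,0],[12,-46,0,3,0],[12,-46,0,2,0],[12,-46,0,0,0],[12,-46,0,0,0],[12,-46,0,0,0],[12,-46,0,0,0],[11,-46,0,0,0],[11,-46,0,0,0],[11,-46,0,0,0],[11,-46,0,0,0],[11,-45,0,0,0],[0,0,-30,0,0],[0,0,-30,0,0],[0,0,0,0,0]]}}

```text
time_s: 10.07
ee_pos: [609.4, -239.1, 113.4]
ee_rot: [179.8, -0.3, -167.2]
force: [1.0, -0.1, 0.3]
gripper_width: 91.2
```

```bash
python3 - <<'E'
from h import *
im=grab("side",2); crop(im,300,100,460,260,4,"s2.png")
im=grab("top",2); crop(im,120,120,375,300,3,"t2.png")
print(env.state()["ee_pos"],env.state()["ee_rot"])
E
```

```text
[ 611.55266305 -239.67849291  116.66081571] [-1.79979796e+02  3.62929061e-02 -1.67141031e+02]
```

View pics/s2.png

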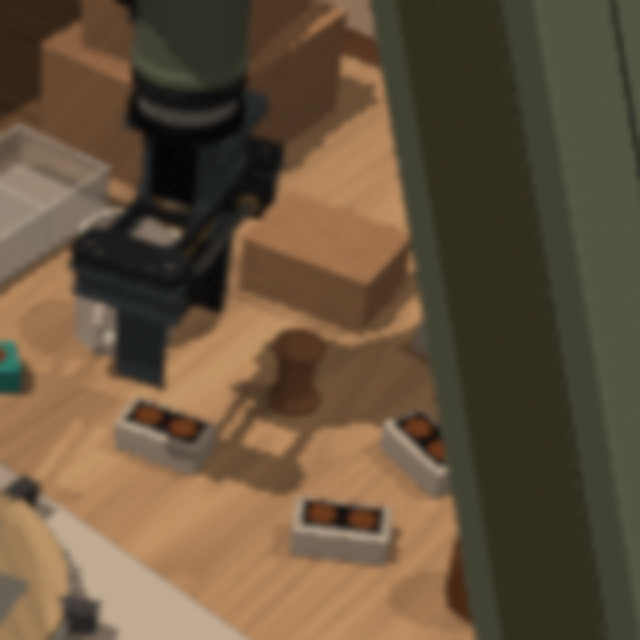

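View pics/t2.png

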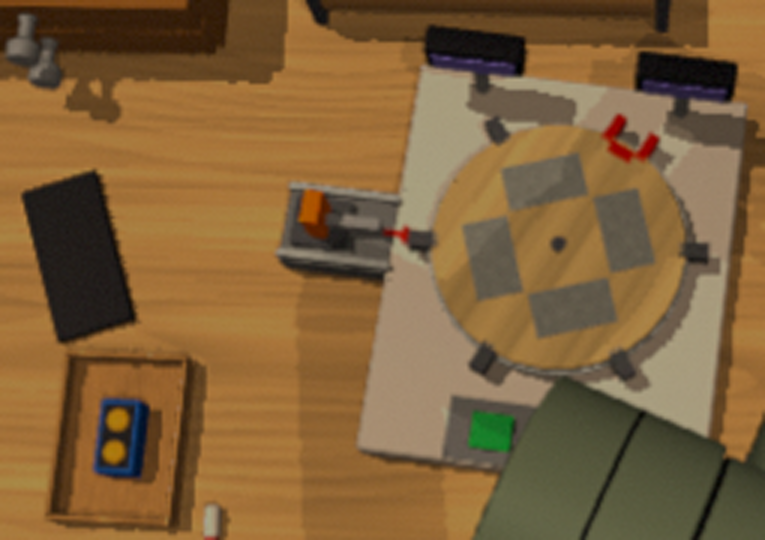

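```bash
python3 - <<'E'
from m import *
P=[(558,244),(545,181),(624,229),(573,308),(492,258)]
w=p2w(un(P,120,120,3),60)[:,:2];print(w.round(1)); print(w[1:].mean(0)); d=w[1:]-w[1:].mean(0);print(np.degrees(np.arctan2(d[:,1],d[:,0])),np.hypot(*d.T))
for n,p in dict(A=[(150,413),(184,428)],B=[(321,513),(363,518)]).items():
    w=p2w(un(p,300,100),28,"side")[:,:2];d=w[1]-w[0];print(n,w.mean(0),np.degrees(np.arctan2(d[1],d[0])))
E
```

```text
[[620.4  28.8]
 [677.3  41.9]
 [635.4 -27.7]
 [563.9  14.2]
 [606.5  85. ]]
[620.76020908  28.37665455]
[  13.46603148  -75.40262622 -166.01890121  104.15246396] [58.13868673 57.91249237 58.58447058 58.43204142]
A [ 608.81143428 -241.15324409] -174.4178738915443
B [ 456.96797957 -239.9988418 ] -149.00639927417055
```

Call:
{"op": "play_rows", "data": {"increments": [[0,-1,-30,0,0],[0,0,-30,0,0],[0,0,-30,0,0],[0,0,-8,0,0],[0,0,0,0,0],[0,0,0,0,1],[0,0,0,0,1],[0,0,0,0,1],[0,0,0,0,1],[0,0,0,0,1],[0,0,0,0,1],[0,0,0,0,1],[0,0,0,0,1]]}}

```text
time_s: 11.8
ee_pos: [611.1, -240.6, 17.9]
ee_rot: [180.0, -0.0, -167.1]
force: [0.0, -0.3, 0.7]
gripper_width: 36.2
```

Call:
{"op": "play_rows", "data": {"increments": [[0,0,30,0,1],[0,0,40,0,1],[0,0,40,0,1],[3,32,0,1,1],[4,36,0,0,1],[4,36,0,0,1],[4,36,0,0,1],[4,36,0,0,1],[4,36,0,0,1],[0,0,-25,0,1],[0,0,-20,0,1],[0,0,-3,0,1],[0,0,0,0,1],[0,0,0,0,1]]}}

```text
time_s: 13.55
ee_pos: [634.8, -28.8, 81.0]
ee_rot: [-180.0, 0.1, -166.2]
force: [0.3, 0.0, 0.1]
gripper_width: 36.1
```

Call:
{"op": "play_rows", "data": {"increments": [[0,0,-2,0,1],[0,0,0,0,1],[0,0,0,0,0.35],[0,0,0,0,0.35],[0,0,0,0,0.35],[0,0,0,0,0.35],[0,0,40,0,0.35],[0,0,40,0,0.35],[-11,-13,0,-10,0.2],[-11,-13,0,-10,0.2],[-11,-13,0,-10,0.2],[-11,-13,0,-10,0.2],[-11,-13,0,-10,0.2],[-11,-13,0,-10,0.2],[-11,-13,0,-10,0.2],[-11,-13,0,-10,0.2],[-11,-13,0,-10,0.2],[-11,-13,0,-10,0.2],[-11,-13,0,-10,0.2],[-11,-13,0,-10,0.2]]}}

```text
time_s: 16.05
ee_pos: [501.7, -185.0, 158.0]
ee_rot: [180.0, 0.0, 73.5]
force: [-0.5, -0.3, -0.4]
gripper_width: 72.7
```

Call:
{"op": "play_rows", "data": {"increments": [[-11,-13,0,-10,0.2],[-11,-13,0,-10,0.2],[-11,-14,0,-10,0.2],[-12,-15,0,-10,0.2],[0,0,-30,-4,0.1],[0,0,-30,0,0.1],[0,0,0,0,0.1],[0,0,0,0,0.1]]}}

```text
time_s: 17.05
ee_pos: [457.8, -239.9, 98.9]
ee_rot: [179.9, -0.0, 29.9]
force: [-0.1, -0.4, 1.0]
gripper_width: 82.2
```

```bash
python3 - <<'E'
from h import *
im=grab("side",3); crop(im,220,150,420,290,4,"s3.png")
im=grab("top",3); crop(im,220,120,480,310,3,"t3.png")
print(env.state()["ee_pos"],env.state()["ee_rot"])
E
```

```text
[ 458.06179597 -240.01758668   99.30133112] [ 1.79863209e+02 -8.15096332e-02  2.98594820e+01]
```

View pics/s3.png

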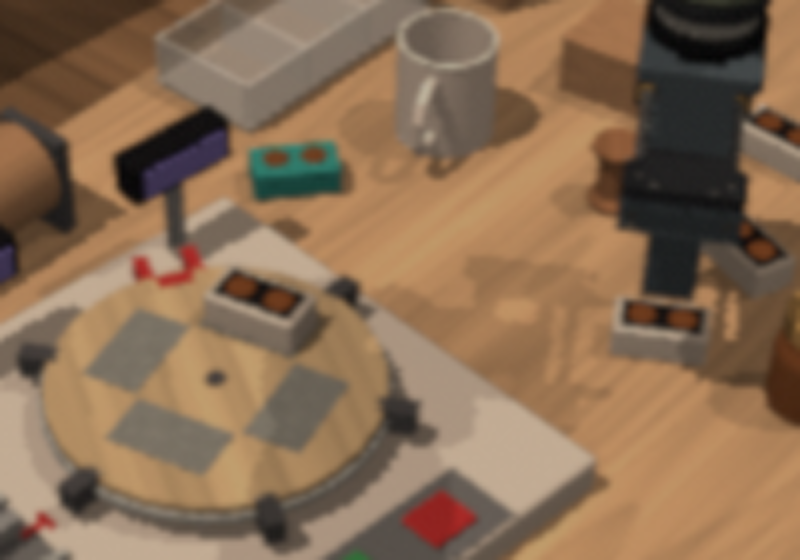

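View pics/t3.png

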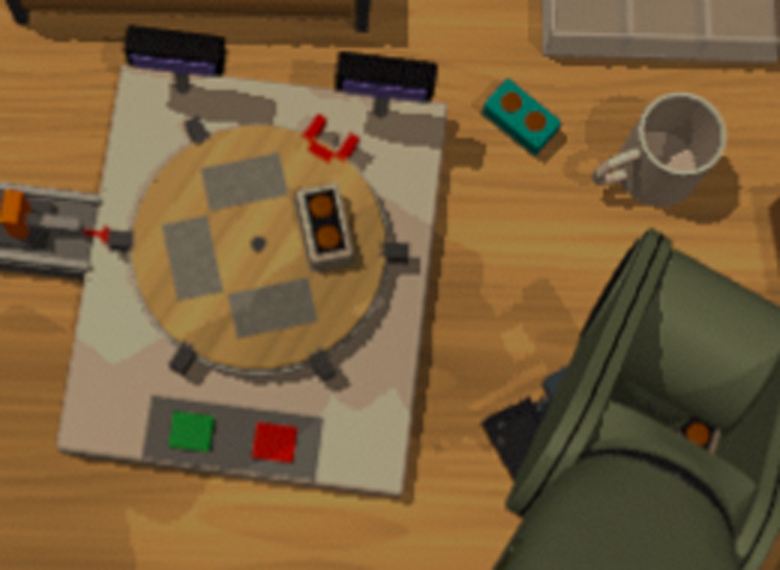

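Call:
{"op": "play_rows", "data": {"increments": [[0,0,-30,0,0.1],[0,0,-30,0,0.1],[0,0,-21,0,0.1],[0,0,0,0,0.1],[0,0,0,0,1],[0,0,0,0,1],[0,0,0,0,1],[0,0,0,0,1],[0,0,0,0,1],[0,0,0,0,1],[0,0,0,0,1],[0,0,0,0,1]]}}

```text
time_s: 18.65
ee_pos: [457.3, -239.7, 17.2]
ee_rot: [180.0, -0.0, 29.9]
force: [0.3, 0.2, 3.2]
gripper_width: 36.0
```

Call:
{"op": "play_rows", "data": {"increments": [[0,0,40,0,1],[0,0,45,0,1],[0,0,50,0,1],[21,28,0,10,1],[22,28,0,10,1],[22,28,0,10,1],[22,28,0,10,1],[22,28,0,10,1],[22,28,0,10,1],[22,28,0,10,1],[22,28,0,4,1],[22,29,0,0,1],[22,29,0,0,1],[0,0,-35,0,1],[0,0,-30,0,1],[0,0,-6,0,1],[0,0,0,0,1],[0,0,0,0,1]]}}

```text
time_s: 20.9
ee_pos: [677.1, 42.3, 82.5]
ee_rot: [179.8, 0.0, 103.8]
force: [-0.2, 0.2, -1.0]
gripper_width: 35.6
```

Call:
{"op": "play_rows", "data": {"increments": [[0,0,-4,0,1],[0,0,0,0,1],[0,0,0,0,0.35],[0,0,0,0,0.35],[0,0,0,0,0.35],[0,0,0,0,0.35],[0,0,40,0,0.35],[0,0,40,0,0.35],[-22,-39,0,10,0.35],[-22,-39,0,10,0.35],[-22,-39,0,10,0.35],[-22,-39,0,10,0.35],[-22,-39,0,10,0.35],[-22,-39,0,5.6,0.35],[-22,-39,0,0,0.35],[-22,-39,0,0,0.35],[-22,-40,0,0,0.35],[-22,-40,0,0,0.35],[0,0,-30,0,0.35],[0,0,-30,0,0.35]]}}

```text
time_s: 23.4
ee_pos: [455.9, -350.5, 96.7]
ee_rot: [-180.0, 0.1, 159.4]
force: [0.2, -0.1, -0.8]
gripper_width: 59.3
```

```bash
python3 - <<'E'
from h import *
im=grab("side",4); crop(im,220,150,420,290,4,"s4.png")
im=grab("top",4); crop(im,220,120,480,310,3,"t4.png")
print(env.state()["ee_pos"],env.state()["ee_rot"])
E
```

```text
[ 454.08685092 -348.33597142   94.10260437] [179.86936639  -0.37407407 159.4209077 ]
```

View pics/s4.png

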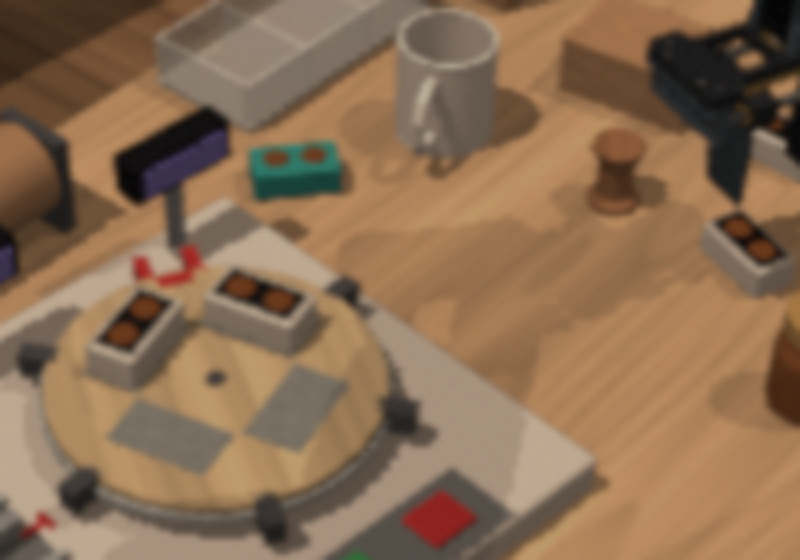

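View pics/t4.png

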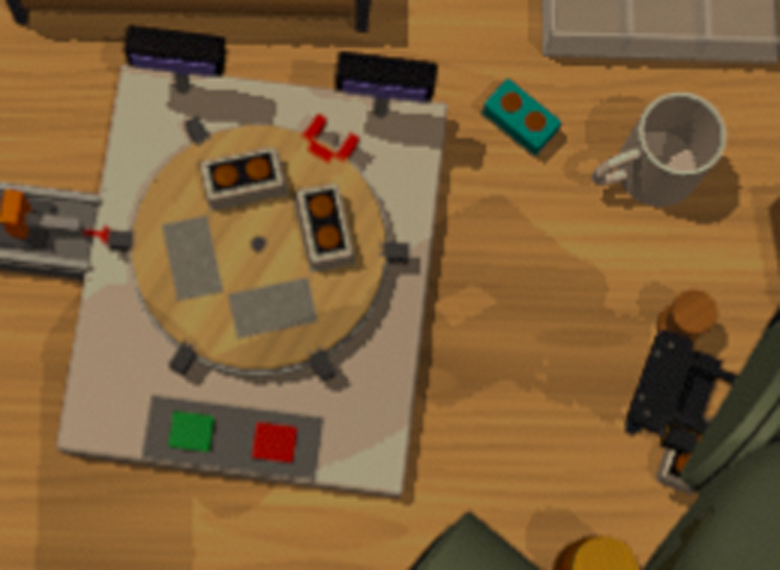

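```bash
python3 - <<'E'
from m import *
w=p2w(un([(739,229),(767,250)],220,150),28,"side")[:,:2];d=w[1]-w[0];print(w.mean(0),np.degrees(np.arctan2(d[1],d[0])))
print(env.state()["ee_pos"])
E
```

```text
[ 453.46116669 -349.83440251] 166.96865708343557
[ 454.08685092 -348.33597142   94.10260437]
```

Call:
{"op": "play_rows", "data": {"increments": [[0,0,-30,0,0.3],[0,0,-30,0,0.3],[0,0,-19,0,0.3],[0,0,0,0,0.3],[0,0,0,0,0.3],[0,0,0,0,1],[0,0,0,0,1],[0,0,0,0,1],[0,0,0,0,1],[0,0,0,0,1],[0,0,0,0,1]]}}

```text
time_s: 24.88
ee_pos: [456.3, -349.7, 18.4]
ee_rot: [-180.0, 0.0, 159.5]
force: [-1.1, 0.3, 5.2]
gripper_width: 35.8
```

Call:
{"op": "play_rows", "data": {"increments": [[0,0,40,0,1],[0,0,45,0,1],[0,0,50,0,1],[10,36,0,-10,1],[10,36,0,-10,1],[11,36,0,-10,1],[11,36,0,-10,1],[11,36,0,-10,1],[11,36,0,-5.5,1],[11,37,0,0,1],[11,37,0,0,1],[11,37,0,0,1],[11,37,0,0,1],[0,0,-35,0,1],[0,0,-30,0,1],[0,0,-6,0,1],[0,0,-2,0,1],[0,0,0,0,1]]}}

```text
time_s: 27.12
ee_pos: [564.9, 14.2, 81.0]
ee_rot: [179.9, 0.0, 103.9]
force: [-0.1, -0.1, -0.5]
gripper_width: 36.2
```

Call:
{"op": "play_rows", "data": {"increments": [[0,0,-2,0,1],[0,0,0,0,1],[0,0,0,0,0.35],[0,0,0,0,0.35],[0,0,0,0,0.35],[0,0,0,0,0.35],[0,0,40,0,0.35],[0,0,40,0,0.35],[-5,-40,0,10,0.25],[-5,-41,0,10,0.25],[-5,-41,0,10,0.25],[-5,-41,0,10,0.25],[-5,-41,0,10,0.25],[-5,-41,0,10,0.25],[-5,-41,0,10,0.25],[-5,-41,0,4,0.25],[-5,-41,0,0,0.25],[-5,-41,0,0,0.25],[-5,-41,0,0,0.25],[-4,-41,0,0,0.25]]}}

```text
time_s: 29.62
ee_pos: [504.8, -477.9, 157.8]
ee_rot: [180.0, -0.0, 177.9]
force: [0.6, -1.0, -0.6]
gripper_width: 68.8
```

Call:
{"op": "play_rows", "data": {"increments": [[0,0,-30,0,0.25],[0,0,-20,0,0.25],[0,0,0,0,0.25],[0,0,0,0,0.25]]}}

```text
time_s: 30.12
ee_pos: [505.6, -476.9, 108.9]
ee_rot: [-180.0, 0.1, 178.0]
force: [-0.1, -0.7, 1.1]
gripper_width: 68.5
```

```bash
python3 - <<'E'
from h import *
im=grab("side",5); crop(im,220,130,420,290,4,"s5.png"); crop(im,360,130,460,230,5,"s5b.png")
im=grab("top",5); crop(im,220,120,480,310,3,"t5.png")
print(env.state()["ee_pos"],env.state()["ee_rot"])
E
```

```text
[ 505.76494122 -476.99549054  109.39633355] [-1.79910627e+02  1.01563847e-01  1.77965889e+02]
```

View pics/s5b.png

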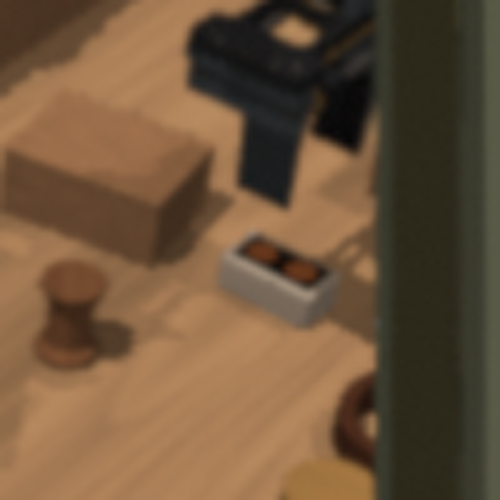

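View pics/top5.png

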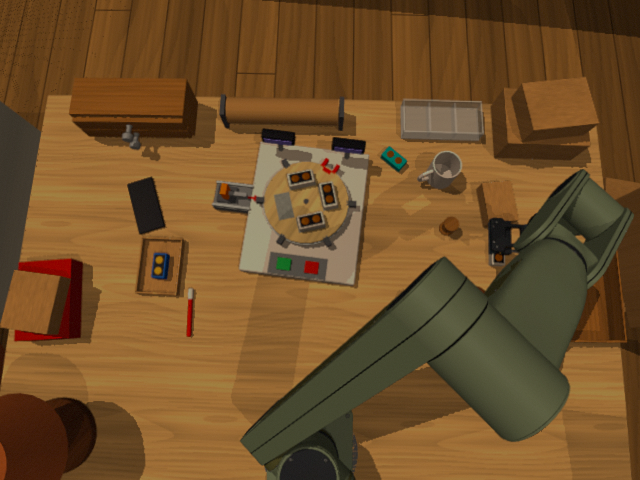

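```bash
python3 - <<'E'
from m import *
w=p2w(un([(264,250),(304,272)],360,130,5),28,"side")[:,:2];d=w[1]-w[0];print(w.mean(0),np.degrees(np.arctan2(d[1],d[0])))
E
```

```text
[ 504.3151155  -478.15865947] 175.11480981018795
```

Call:
{"op": "play_rows", "data": {"increments": [[0,0,-30,0,0.25],[0,0,-30,0,0.25],[0,0,-30,0,0.25],[0,0,-1,0,0.25],[0,0,0,0,0.25],[0,0,0,0,1],[0,0,0,0,1],[0,0,0,0,1],[0,0,0,0,1],[0,0,0,0,1],[0,0,0,0,1],[0,0,0,0,1]]}}

```text
time_s: 31.72
ee_pos: [505.2, -476.7, 17.3]
ee_rot: [-180.0, 0.0, 178.0]
force: [-0.4, 0.2, 2.7]
gripper_width: 35.9
```

Call:
{"op": "play_rows", "data": {"increments": [[0,0,40,0,1],[0,0,45,0,1],[0,0,50,0,1],[7,40,0,8,1],[8,43,0,8,1],[8,43,0,0,1],[8,43,0,0,1],[8,43,0,0,1],[8,43,0,0,1],[8,43,0,0,1],[8,43,0,0,1],[8,44,0,0,1],[8,44,0,0,1],[8,44,0,0,1],[7,44,0,0,1],[7,44,0,0,1],[0,0,-35,0,1],[0,0,-32,0,1],[0,0,-4,0,1],[0,0,0,0,1]]}}

```text
time_s: 34.22
ee_pos: [606.5, 84.3, 81.3]
ee_rot: [180.0, 0.0, -166.1]
force: [0.2, 0.6, -0.5]
gripper_width: 36.0
```

Call:
{"op": "play_rows", "data": {"increments": [[0,0,-3,0,1],[0,0,0,0,1],[0,0,0,0,0.35],[0,0,0,0,0.35],[0,0,0,0,0.35],[0,0,0,0,0.35],[0,0,40,0,0.35],[0,0,40,0,0.35],[-20,1,0,-10,0.4],[-20,1,0,-10,0.4],[-20,1,0,-10,0.4],[-20,1,0,-10,0.4],[-20,1,0,-10,0.4],[-20,1,0,-10,0.4],[-20,1,0,-10,0.4],[-20,1,0,-10,0.4],[-20,1,0,-10,0.4],[-20,1,0,-10,0.4],[-20,0,0,-10,0.4],[0,0,0,-10,0.4]]}}

```text
time_s: 36.72
ee_pos: [384.5, 94.3, 158.0]
ee_rot: [-180.0, 0.0, 73.6]
force: [-1.3, 0.3, 0.6]
gripper_width: 55.2
```

```bash
python3 - <<'E'
from h import *
im=grab("side",6); crop(im,150,140,370,340,3.5,"s6.png")
im=grab("top",6); crop(im,120,120,375,300,3,"t6.png")
print(env.state()["ee_pos"],env.state()["ee_rot"])
E
```

```text
[385.98555577  94.43572447 158.23738628] [ 1.79958066e+02 -1.84907754e-02  7.39782717e+01]
```

View pics/s6.png

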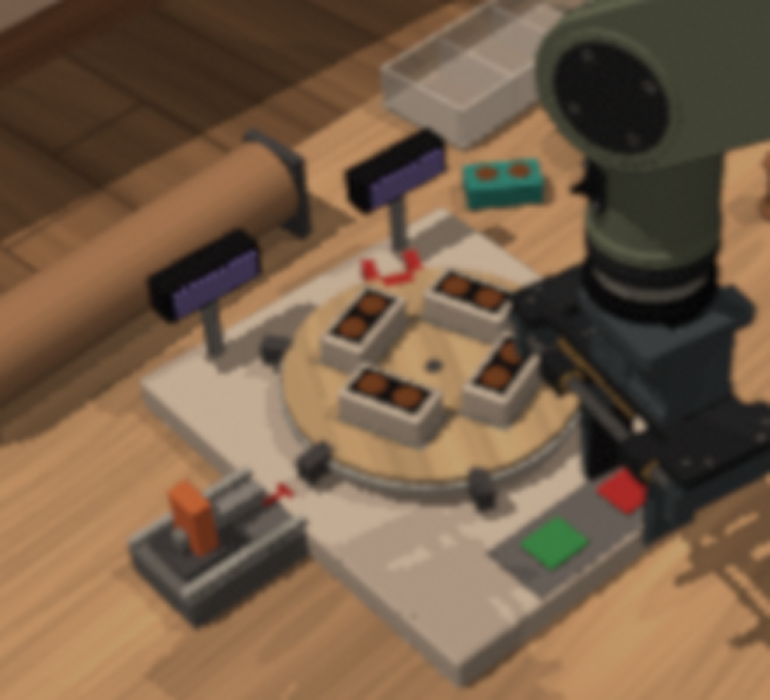

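View pics/t6.png

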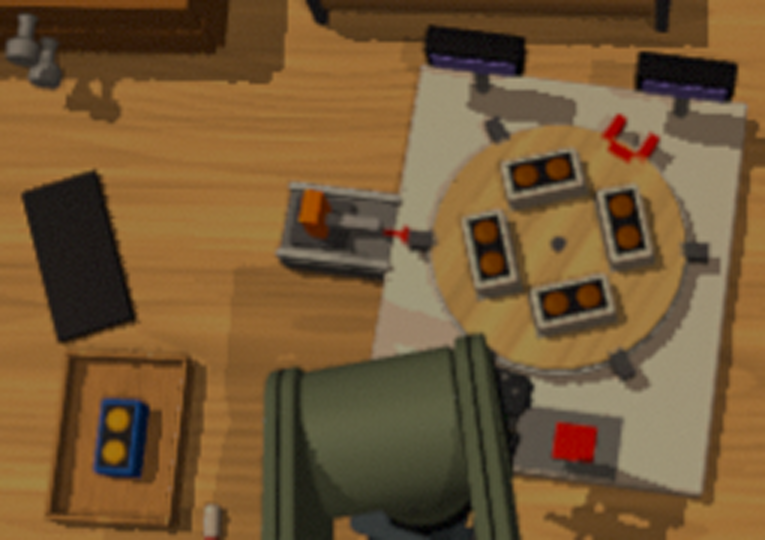

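All four white frames lie on the disc's guide rectangles and the blue frame is in the tray. Next I'll straddle the tooth at 149° (world) and sweep it +115°.

Call:
{"op": "play_rows", "data": {"increments": [[0,0,0,-10.5,0.55],[0,0,0,-10.5,0.55],[12,0,0,-10.5,0.55],[14,0,0,-10.5,0.55],[14,0,0,-10.5,0.55],[14,0,0,-10.5,0.55],[14,0,0,-10.5,0.55],[14,0,0,-10.5,0.55],[14,0,0,-10.5,0.55],[14,0,0,-10.5,0.55],[14,0,0,0,0.55],[0,0,-30,0,0.55],[0,0,-30,0,0.55],[0,0,0,0,0.55],[0,0,0,0,0.55]]}}

```text
time_s: 38.7
ee_pos: [511.1, 94.5, 98.9]
ee_rot: [-179.9, -0.1, -30.9]
force: [0.4, 1.2, 0.1]
gripper_width: 41.1
```

```bash
python3 - <<'E'
from h import *
im=grab("side",7); crop(im,180,180,340,320,5,"s7.png")
print(env.state()["ee_pos"],env.state()["ee_rot"])
E
```

```text
[511.26225179  94.59178896  99.23170068] [-1.79912634e+02 -1.11024740e-01 -3.09533384e+01]
```

View pics/s7.png

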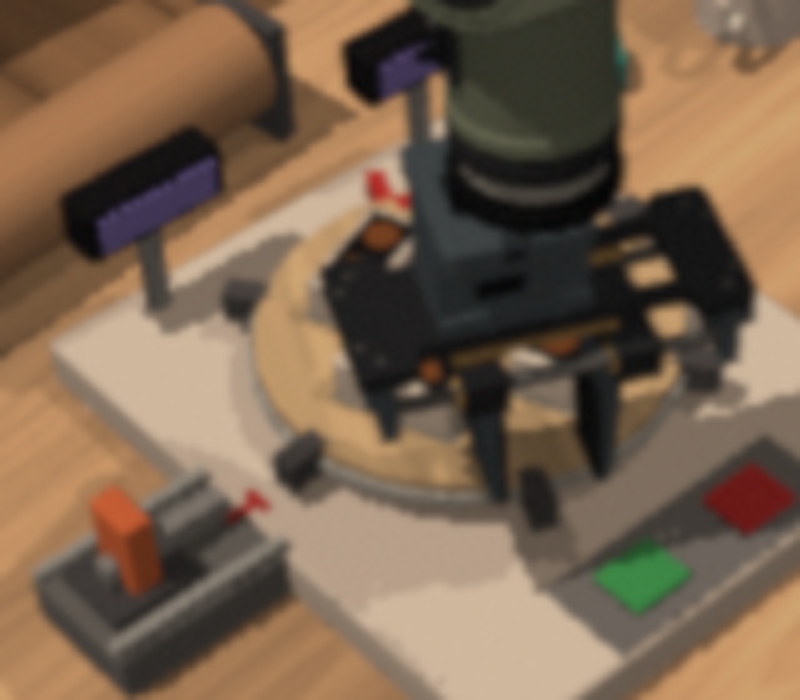

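Call:
{"op": "play_rows", "data": {"increments": [[0,-1,-20,0,0.55],[0,0,-15,0,0.55],[0,0,-5,0,0.55],[0,0,0,0,0.75],[0,0,0,0,0.75],[0,0,0,0,0.75],[0,0,0,0,0.75]]}}

```text
time_s: 39.62
ee_pos: [510.3, 93.4, 58.3]
ee_rot: [-180.0, -0.0, -31.0]
force: [0.1, 0.2, 0.8]
gripper_width: 22.8
```

```bash
python3 - <<'E'
from h import *
im=grab("side",8); crop(im,180,180,340,320,5,"s8.png")
print(env.state()["ee_pos"],env.state()["ee_rot"],env.state()["force"])
p=env.state()["ee_pos"];c=np.array([620.3,28.4]);r=127.;a0=149.
pts=[c+r*np.array([np.cos(np.radians(a0+5*i)),np.sin(np.radians(a0+5*i))]) for i in range(24)]
d=np.diff(np.array(pts),axis=0).round(1).tolist();print(pts[0],pts[-1])
print([[x,y,0,5,.75] for x,y in d])
E
```

```text
[510.21296402  93.43164207  58.17878772] [-1.79990189e+02 -1.57531900e-02 -3.10502959e+01] [ 1.20463712 -0.74326576  0.39229335]
[511.43975281  93.80983551] [607.02488517 -97.90428071]
[[-5.3, -9.7, 0, 5, 0.75], [-4.4, -10.2, 0, 5, 0.75], [-3.5, -10.5, 0, 5, 0.75], [-2.6, -10.8, 0, 5, 0.75], [-1.6, -11.0, 0, 5, 0.75], [-0.7, -11.1, 0, 5, 0.75], [0.3, -11.1, 0, 5, 0.75], [1.3, -11.0, 0, 5, 0.75], [2.2, -10.9, 0, 5, 0.75], [3.1, -10.6, 0, 5, 0.75], [4.1, -10.3, 0, 5, 0.75], [4.9, -9.9, 0, 5, 0.75], [5.8, -9.4, 0, 5, 0.75], [6.6, -8.9, 0, 5, 0.75], [7.3, -8.3, 0, 5, 0.75], [8.0, -7.6, 0, 5, 0.75], [8.7, -6.9, 0, 5, 0.75], [9.2, -6.1, 0, 5, 0.75], [9.7, -5.3, 0, 5, 0.75], [10.2, -4.4, 0, 5, 0.75], [10.5, -3.5, 0, 5, 0.75], [10.8, -2.6, 0, 5, 0.75], [11.0, -1.6, 0, 5, 0.75]]
```

View pics/s8.png

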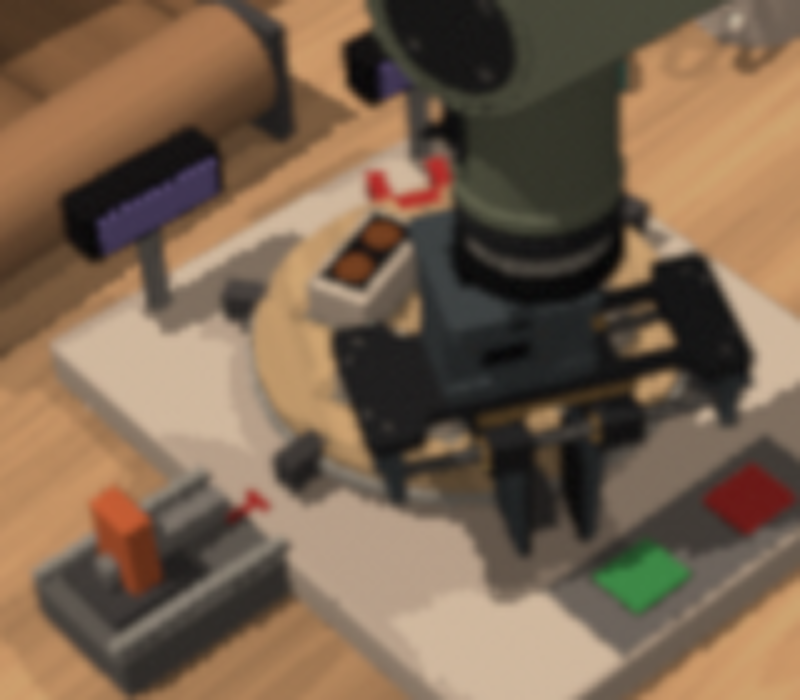

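Call:
{"op": "play_rows", "data": {"increments": [[-5,-9.7,0,5,0.75],[-4.4,-10.2,0,5,0.75],[-3.5,-10.5,0,5,0.75],[-2.6,-10.8,0,5,0.75],[-1.6,-11,0,5,0.75],[0,0,0,0,0.75]]}}

```text
time_s: 40.42
ee_pos: [493.0, 40.8, 58.1]
ee_rot: [180.0, -0.0, -6.2]
force: [0.2, 0.5, -0.0]
gripper_width: 22.8
```

```bash
python3 - <<'E'
from h import *
im=grab("side",9); crop(im,150,140,350,330,4,"s9.png")
E
```

```text
(no output)
```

View pics/s9.png

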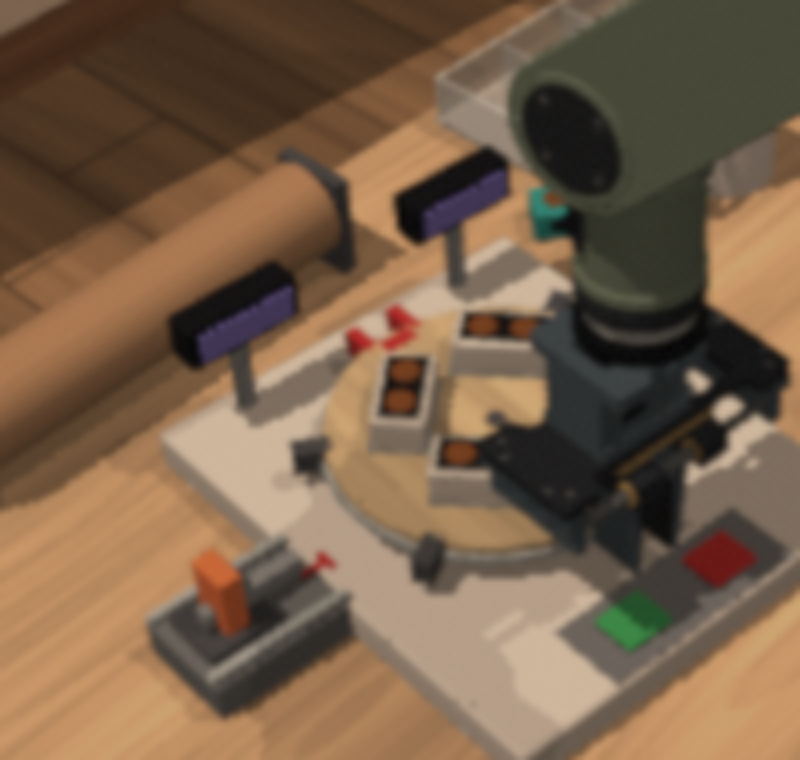

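The disc turns along with the gripper, and the notch has moved counter-clockwise. I'll continue the sweep.

Call:
{"op": "play_rows", "data": {"increments": [[-0.7,-11.1,0,5,0.75],[0.3,-11.1,0,5,0.75],[1.3,-11,0,5,0.75],[2.2,-10.9,0,5,0.75],[3.1,-10.6,0,5,0.75],[4.1,-10.3,0,5,0.75],[4.9,-9.9,0,5,0.75],[5.8,-9.4,0,5,0.75],[6.6,-8.9,0,5,0.75],[7.3,-8.3,0,5,0.75],[8,-7.6,0,5,0.75],[8.7,-6.9,0,5,0.75],[9.2,-6.1,0,5,0.75],[9.7,-5.3,0,5,0.75],[10.2,-4.4,0,5,0.75],[10.5,-3.5,0,5,0.75],[10.8,-2.6,0,5,0.75],[0,0,0,0,0.75]]}}

```text
time_s: 42.72
ee_pos: [595.7, -96.4, 57.8]
ee_rot: [180.0, -0.0, 78.8]
force: [0.2, -0.0, 0.0]
gripper_width: 22.9
```

```bash
python3 - <<'E'
from h import *
im=grab("side",10); crop(im,150,140,350,330,4,"s10.png")
im=grab("top",10); crop(im,205,120,375,290,4,"t10.png")
E
```

```text
(no output)
```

View pics/s10.png

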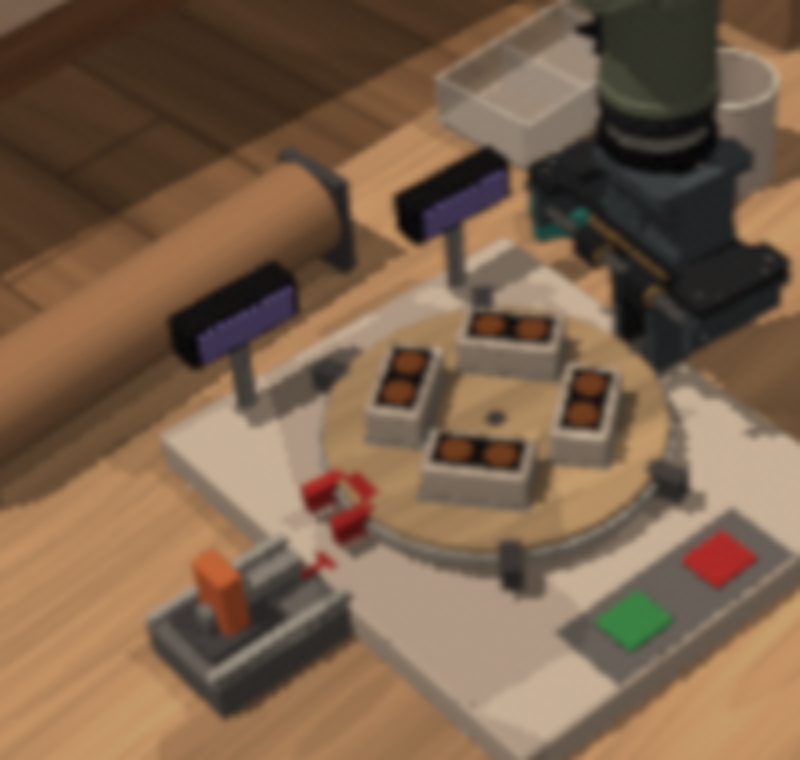

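View pics/t10.png

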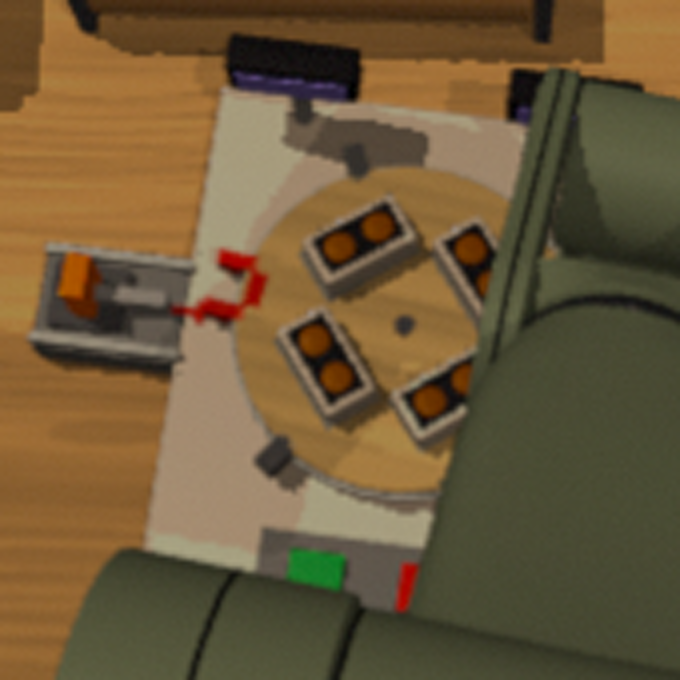

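```bash
python3 - <<'E'
from m import *
c=np.array([620.3,28.4])
def ang(p): d=p-c; return np.degrees(np.arctan2(d[:,1],d[:,0])).round(1),np.hypot(*d.T).round(1)
print("notch top",ang(p2w(un([(237,262),(218,310),(227,286)],205,120),60)[:,:2]))
print("teeth top",ang(p2w(un([(358,158),(273,455)],205,120),60)[:,:2]))
print("side prongs",ang(p2w(un([(322,490),(350,521)],150,140),60,"side")[:,:2]))
print("side teeth",ang(p2w(un([(330,368),(512,553),(669,470),(483,294)],150,140),60,"side")[:,:2]))
print("mark top z30",ang(p2w(un([(204,311)],205,120),30)[:,:2]), "side",ang(p2w(un([(331,558)],150,140),30,"side")[:,:2]))
f=[[(378,227),(338,246)],[(313,341),(337,377)]]
for q in f:
    w=p2w(un(q,205,120),88)[:,:2];d=w[1]-w[0];print(w.mean(0),np.degrees(np.arctan2(d[1],d[0])),ang(w.mean(0)[None]))
E
```

```text
notch top (array([69.8, 86.4, 78.3]), array([117.7, 121.4, 118.6]))
teeth top (array([ 16.8, 137.3]), array([119.7, 119.4]))
side prongs (array([72.2, 87.6]), array([120.5, 121.7]))
side teeth (array([  17.3,  138.3, -161.5,  -43.2]), array([118.4, 115.4, 118.5, 121.9]))
mark top z30 (array([83.1]), array([135.8])) side (array([84.1]), array([133.6]))
[670.02487542  58.9213229 ] 118.19760691029938 (array([31.5]), array([58.3]))
[588.56587109  76.59272289] -145.2326235059937 (array([123.4]), array([57.7]))
```

Call:
{"op": "play_rows", "data": {"increments": [[5,-0.9,0,2.3,0.75],[5,-0.7,0,2.3,0.75],[5,-0.4,0,2.2,0.75],[0,0,0,0,0.75],[0,0,0,0,0.6],[0,0,0,0,0.5],[0,0,0,0,0.5]]}}

```text
time_s: 43.7
ee_pos: [609.9, -98.6, 58.0]
ee_rot: [180.0, -0.0, 85.7]
force: [0.7, 0.6, 0.2]
gripper_width: 45.2
```

```bash
python3 - <<'E'
from h import *
im=grab("side",11); crop(im,180,180,340,320,5,"s11.png")
im=grab("top",11); crop(im,205,150,345,270,5,"t11.png")
print(env.state()["ee_pos"])
E
```

```text
[609.99566738 -98.66968386  58.03605027]
```

View pics/s11.png

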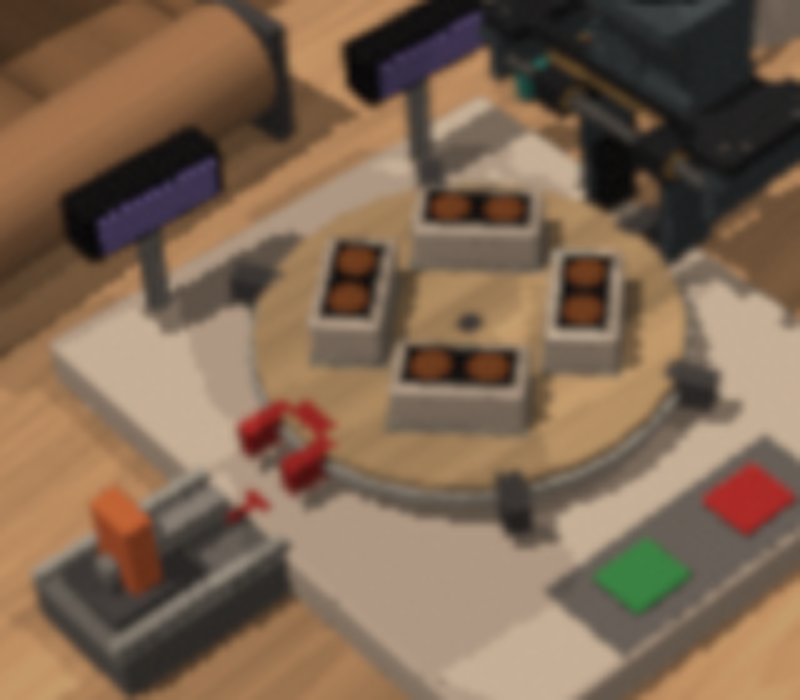

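View pics/t11.png

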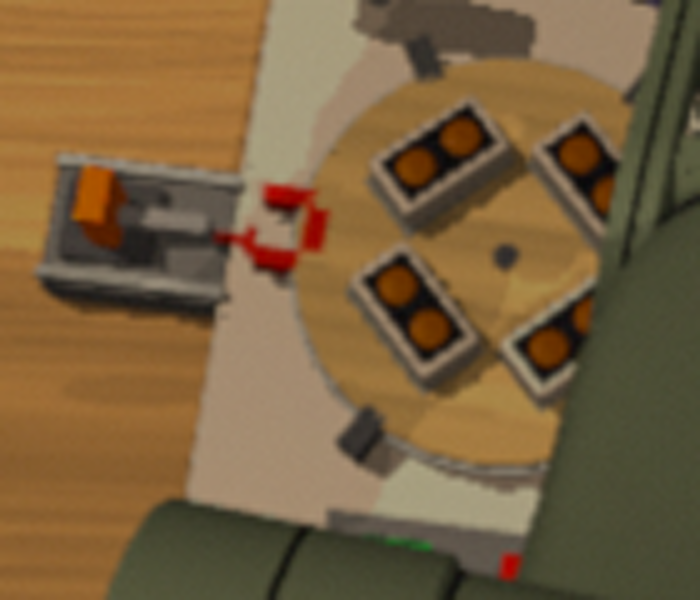

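```bash
python3 - <<'E'
from m import *
c=np.array([620.3,28.4])
def ang(p): d=p-c; return np.degrees(np.arctan2(d[:,1],d[:,0])).round(1),np.hypot(*d.T).round(1)
print("prongs top",ang(p2w(un([(288,194),(271,258)],205,150,5),60)[:,:2]))
print("teeth top",ang(p2w(un([(422,53),(361,435)],205,150,5),60)[:,:2]))
print("side prongs",ang(p2w(un([(262,425),(304,465)],180,180,5),60,"side")[:,:2]))
print("side teeth",ang(p2w(un([(515,492),(697,380),(256,276)],180,180,5),60,"side")[:,:2]))
for q in [[(462,137),(415,168)],[(399,285),(430,328)]]:
    w=p2w(un(q,205,150,5),88)[:,:2];d=w[1]-w[0];print(w.mean(0),np.degrees(np.arctan2(d[1],d[0]))%90,ang(w.mean(0)[None]))
# lock guide: rails direction and centre, grip
print("grip top", [p2w(un([(98,190)],205,150,5),81), p2w(un([(118,505)],180,180,5),81,"side")])
print("marktip",p2w(un([(250,240)],205,150,5),30),p2w(un([(262,497)],180,180,5),30,"side"))
t=c; 
for y in(-5.76,-6.3):
    R=np.radians(y); print(y, c+215*np.array([-np.sin(R),np.cos(R)]))
E
```

```text
prongs top (array([74.6, 91.6]), array([118.7, 121.4]))
teeth top (array([ 23.3, 143.6]), array([121.1, 119.1]))
side prongs (array([77. , 93.4]), array([120.6, 122.9]))
side teeth (array([ 143.9, -158.2,   23.2]), array([117.9, 121.6, 116.2]))
[666.29299114  63.42173823] 36.5059335309284 (array([37.3]), array([57.8]))
[584.69862546  72.35995057] 36.795774185851286 (array([129.]), array([56.6]))
grip top [array([[644.52398678, 237.18409677,  81.        ]]), array([[644.56265803, 237.73372491,  81.        ]])]
marktip [[635.89348757 165.95191985  30.        ]] [[635.10420061 161.61616391  30.        ]]
-5.76 [641.87776869 242.31446865]
-6.3 [643.89287688 242.10160542]
```

The teeth and prongs put the notch at about 83.5° in the world frame. The mark and lock line are at about 83.5°, so they are aligned. Next I'll move behind the lock grip.

Call:
{"op": "play_rows", "data": {"increments": [[0,0,20,0,0.5],[0,0,40,0,0.5],[0,0,40,0,0.5],[3,32,0,-2,1],[3,37,0,0,1],[4,38,0,0,1],[4,38,0,0,1],[4,38,0,0,1],[4,38,0,0,1],[4,38,0,0,1],[4,38,0,0,1],[4,38,0,0,1],[4,38,0,0,1],[0,0,-30,0,1],[0,0,-30,0,1],[0,0,0,0,1],[0,0,0,0,1]]}}

```text
time_s: 45.92
ee_pos: [648.8, 274.5, 99.2]
ee_rot: [179.9, -0.1, 83.7]
force: [0.1, -0.9, 0.3]
gripper_width: 0.4
```

```bash
python3 - <<'E'
from h import *
im=grab("side",12); crop(im,150,180,350,340,4,"s12.png")
im=grab("top",12); crop(im,205,120,375,290,4,"t12.png")
print(env.state()["ee_pos"])
E
```

```text
[649.04203812 274.5292599   99.85607685]
```

View pics/s12.png

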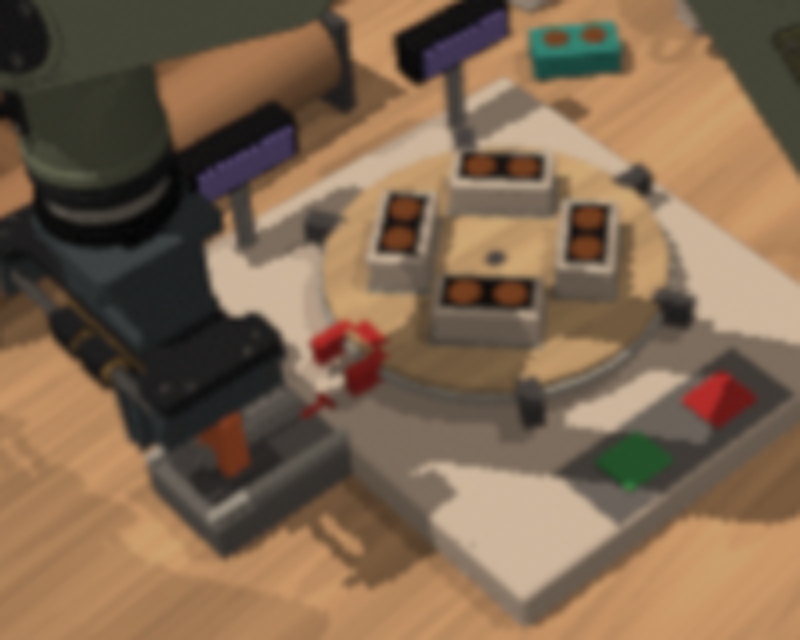

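View pics/t12.png

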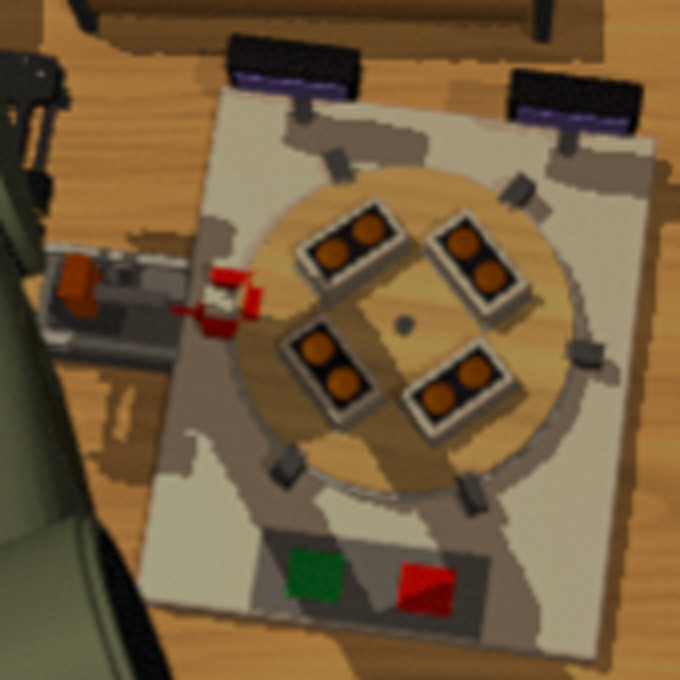

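```bash
python3 - <<'E'
from m import *
T=p2w(un([(340,165),(519,191),(585,354),(472,494),(288,467)],205,120),60)[:,:2]
A=2*T;M=np.c_[A,np.ones(5)];s=np.linalg.lstsq(M,(T**2).sum(1),rcond=None)[0];c=s[:2];print("fit centre",c,np.sqrt(s[2]+c@c))
d=T-c;a=np.degrees(np.arctan2(d[:,1],d[:,0]));print(a.round(1),[((x-y+180)%360-180).round(1) for x,y in zip(a,[30,-30,-90,-150,150])])
c=np.array([620.3,28.4]);d=T-c;a=np.degrees(np.arctan2(d[:,1],d[:,0]));print([((x-y+180)%360-180).round(1) for x,y in zip(a,[30,-30,-90,-150,150])])
E
```

```text
fit centre [620.16109313  29.01382151] 118.6934627185525
[  22.6  -37.6  -97.7 -157.   143.5] [np.float64(-7.4), np.float64(-7.6), np.float64(-7.7), np.float64(-7.0), np.float64(-6.5)]
[np.float64(-7.1), np.float64(-7.4), np.float64(-7.8), np.float64(-7.3), np.float64(-6.7)]
```

Call:
{"op": "play_rows", "data": {"increments": [[0,0,-20,0,1],[0,0,-9,0,1],[0,0,0,0,1],[-0.5,-5,0,0,1],[-0.5,-5,0,0,1],[-0.5,-5,0,0,1],[-0.5,-5,0,0,1],[-0.5,-5,0,0,1],[-0.5,-5,0,0,1],[-0.5,-5,0,0,1],[-0.5,-5,0,0,1],[-0.5,-5,0,0,1],[0,0,0,0,1]]}}

```text
time_s: 47.65
ee_pos: [643.1, 228.5, 68.7]
ee_rot: [-179.9, 0.1, 83.7]
force: [0.3, -0.5, -0.0]
gripper_width: 0.6
```

```bash
python3 - <<'E'
from h import *
im=grab("side",13); crop(im,150,180,350,340,4,"s13.png")
im=grab("top",13); crop(im,205,120,375,290,4,"t13.png")
print(env.state()["ee_pos"],env.state()["force"])
E
```

```text
[643.01920377 228.75522044  68.54442902] [0.00836022 0.87120793 0.20815107]
```

View pics/s13.png

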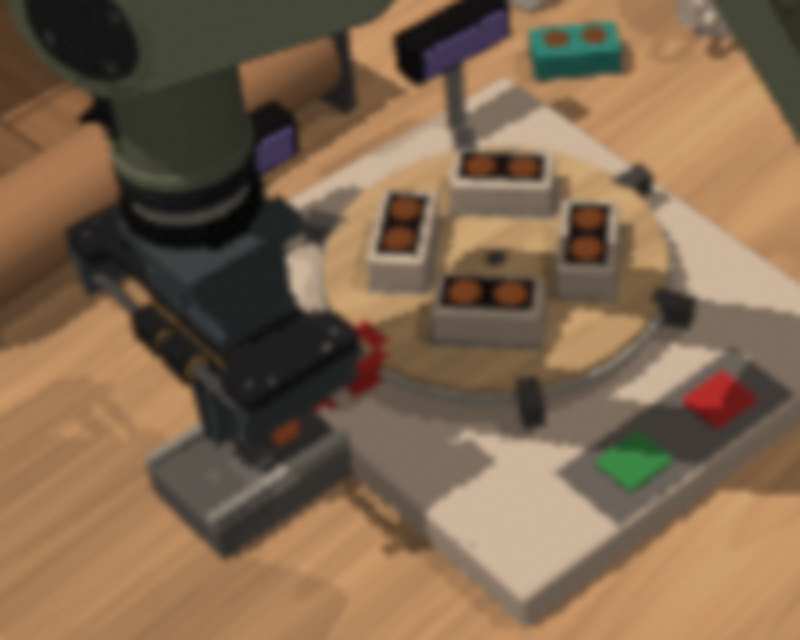

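View pics/t13.png

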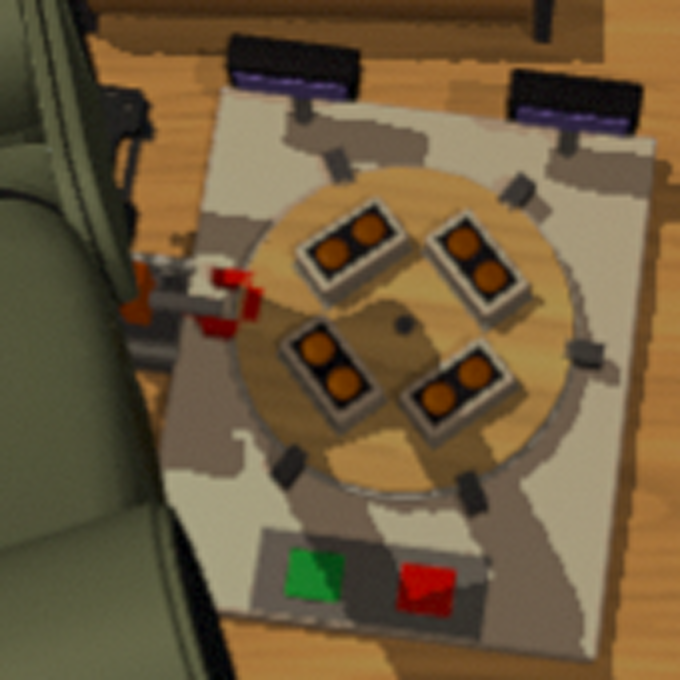

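Call:
{"op": "play_rows", "data": {"increments": [[-0.2,-2,0,0,1],[-0.2,-2,0,0,1],[-0.2,-2,0,0,1],[-0.2,-2,0,0,1],[0,0,0,0,1],[0,0,0,0,1]]}}

```text
time_s: 48.5
ee_pos: [642.5, 222.0, 68.8]
ee_rot: [-180.0, -0.1, 83.7]
force: [-0.4, 4.9, -2.8]
gripper_width: 0.4
```

Call:
{"op": "play_rows", "data": {"increments": [[0,-1,0,0,1],[0,0,0,0,1],[0,-1,0,0,1],[0,0,0,0,1],[0,0,0,0,1]]}}

```text
time_s: 49.12
ee_pos: [642.5, 221.8, 68.9]
ee_rot: [-180.0, -0.2, 83.7]
force: [-1.3, 10.2, -3.1]
gripper_width: 0.3
```

Call:
{"op": "play_rows", "data": {"increments": [[1,10,0,0,1],[0,0,40,0,1],[0,0,40,0,1],[-30,-25,0,0,1],[-30,-25,0,0,1],[-31,-25,0,0,1],[-31,-25,0,0,1],[-31,-25,0,0,1],[-31,-25,0,0,1],[0,0,-30,0,1],[0,0,-30,0,1],[0,0,0,0,1],[0,0,0,0,1]]}}

```text
time_s: 50.75
ee_pos: [460.7, 79.1, 90.0]
ee_rot: [179.9, 0.0, 83.8]
force: [0.4, -0.1, 0.4]
gripper_width: 0.1
```

```bash
python3 - <<'E'
from h import *
im=grab("side",14); crop(im,150,180,350,340,4,"s14.png")
im=grab("top",14); crop(im,120,120,375,300,3,"t14.png")
print(env.state()["ee_pos"],env.state()["force"])
E
```

```text
[460.85630923  79.33545624  90.23114682] [ 0.35705478 -0.11859415  0.50556929]
```

View pics/s14.png

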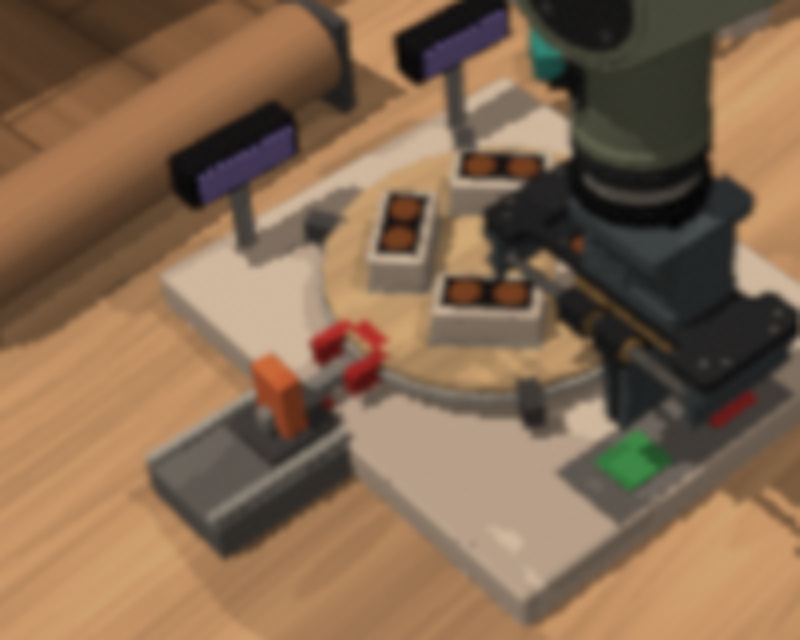

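View pics/t14.png

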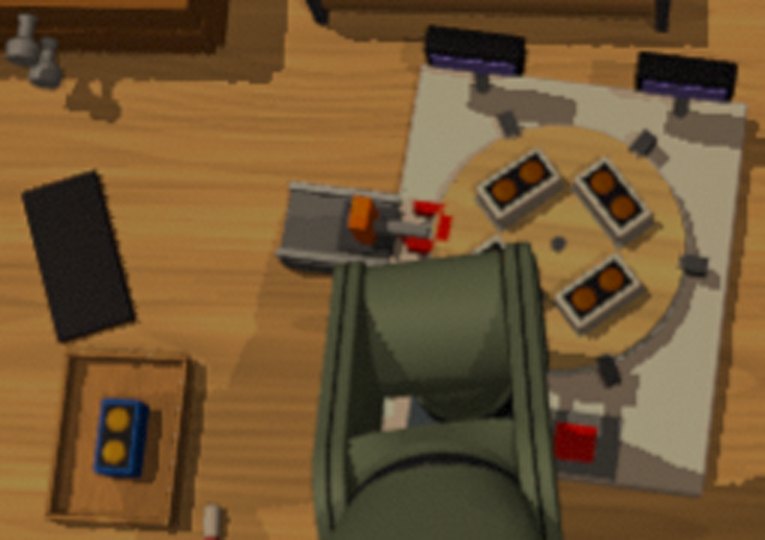

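Call:
{"op": "play_rows", "data": {"increments": [[-1,2.5,-20,0,1],[0,0,-15,0,1],[0,0,-3,0,1],[0,0,0,0,1],[0,0,-1,0,1],[0,0,-1,0,1],[0,0,0,0,1]]}}

```text
time_s: 51.72
ee_pos: [459.3, 81.9, 49.4]
ee_rot: [179.9, -0.0, 83.7]
force: [0.8, -0.5, 1.6]
gripper_width: 0.4
```

Call:
{"op": "play_rows", "data": {"increments": [[0,0,-1,0,1],[0,0,-1,0,1],[0,0,-0.5,0,1],[0,0,0,0,1]]}}

```text
time_s: 52.22
ee_pos: [459.3, 81.9, 48.2]
ee_rot: [179.9, -0.0, 83.8]
force: [-3.7, -1.1, 16.1]
gripper_width: 0.5
```

Call:
{"op": "play_rows", "data": {"increments": [[0,0,0,0,1],[0,0,0,0,1],[0,0,30,0,1],[0,0,50,0,1],[-30,-30,20,0,1],[-40,-50,0,0,1],[-20,-60,0,0,1],[0,-60,0,0,1],[0,-40,0,0,1],[0,0,0,0,1],[0,0,0,0,1]]}}

```text
time_s: 53.6
ee_pos: [369.3, -155.7, 146.1]
ee_rot: [-179.9, -0.1, 83.7]
force: [0.1, 0.5, -0.7]
gripper_width: 0.5
```

```bash
python3 - <<'E'
from h import *
im=grab("side",15); crop(im,150,180,350,340,4,"s15.png")
im=grab("top",15)
print(env.state()["ee_pos"],env.state()["force"],env.state()["time_s"])
E
```

```text
[ 369.6195768  -155.18301458  146.22741131] [-0.47862285  0.42881659 -0.32345375] 53.7
```

View pics/s15.png

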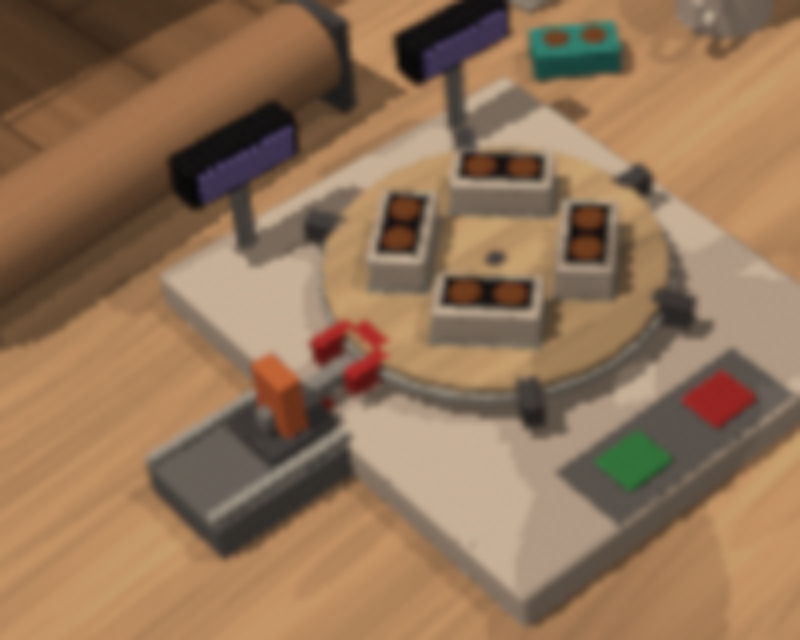

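View pics/top15.png

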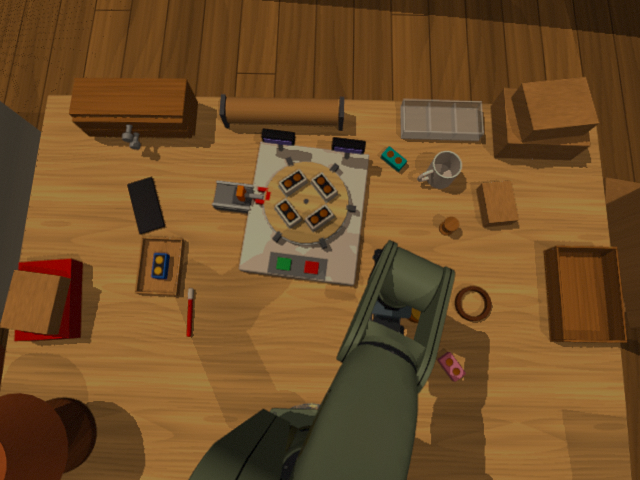

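```bash
python3 -c "
from workcell import env
print(env.job_done())"
```

```text
the job is handed in; nothing more can be done
None
```

I carried out the whole job in the required order and handed it in at about 54 s; the hand-in reports no verdict, so I can't confirm a pass.

- **Frames:** the blue frame is in the tray. All four white frames lie flat on the turntable, about 58 mm from the axis. I left the turquoise and pink look-alikes alone.
- **Turntable:** I turned it about +113° by one tooth. The last picture estimates put the notch 1° or less from the mark, except for one that allows about 1.2°, or 2.5 mm sideways against the 8 mm allowed.
- **Lock:** I pushed it until the force rose from 5 to 10 N with no further movement. The final position matches the 45 mm end stop, and the bolt is between the prongs.
- **Start key:** I pressed it only after locking, and the tool felt about 16 N against the 4 N needed. The red stop key was never touched.

In the last pictures everything is in place, the bystanders look unmoved and the arm touches nothing. None of my checks failed. The only disagreements were about 2–4 mm in position and up to 7° in frame angle between the two cameras.

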